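# Shim the last nest tray tight in a bee hotel

### The job

The nest trays of the bee hotel have been cleaned and its roof is off: first push the one tray that juts out fully home, level with the others and tight against its neighbour with no gap between them. Then take the tapered wooden shim out of the tool block and slide it, thin end down and upright, into the slit left between that tray and the side wall, about half-way along the tray, until it drags snugly on both. Do not force it, and finish still gripping the shim there with that light push kept on, so that I can drive the fixing screw: do not let go of it, and leave the other tools and the jar where they are.

Things in the scene. Friction and masses are not known exactly. Their poses are not given: they have to be found in the camera images.
- hotel: Bee hotel, a cedar box open at top and front, fixed. Origin on the table, x out of its open front, y towards the separately listed side wall, z up. Inner floor at z = 18 mm, back wall's inner face at x = -75 mm; walls and trays reach z = 98 mm. Five fixed nest trays on edge fill y = -75 to 45 mm, x = -75 to 75 mm; each has a hold like the loose tray's, up to z = 134 mm
- tray_home (a point): Fixed point of the hotel, axes as the hotel's: where tray_hold lies when the loose tray is home (back end against the back wall, inner face against its neighbour); hotel x = 0, y = 57 mm, z = 122 mm. The tray's outer face is then at hotel y = 69 mm
- cheek: Side wall of the hotel on its +y side, fixed: an upright board 18 mm thick (y), axes as the hotel's, origin at mid-thickness on the hotel's floor board; inner face 9 mm from the origin towards -y, top 80 mm above it. With the tray home a slit 6.5 to 8.2 mm wide is left between tray and wall (differs by start). The slit's two top edges are bevelled 4 mm at 45 degrees, its mouth so 8 mm wider
- tray_hold (a point): In the hold of the loose nest tray, axes as the hotel's. Tray: pine board on edge, 150 mm (x), 24 mm thick (y), 80 mm high, about 0.2 kg; hold 50 (x) x 16 (y) x 38 mm high midway on its top edge. This point is 24 mm above the tray's shoulders, 12 mm below the hold's top. Grip the hold across its 50 mm. Starts 15 to 35 mm out of the front, 3.5 to 5.2 mm off its neighbour. Pushed sideways at the hold it leans: raise it 2-3 mm first
- shim_grip (a point): Shim: wooden wedge 180 mm long, 36 mm wide (x), tapering on both faces from 16 mm thick (y) at the top to 4 mm at the lower end, 40 g, standing thin end down, 53 mm deep in a slot of the block. This point: mid-plane, 150 mm above the thin end; z to the thick end. Grip here across the 36 mm. In the slit it jams where it is as thick as the slit, 40 to 70 mm below the tray's top
- shim_tip (a point): Middle of the shim's thin end (4 mm by 36 mm), 150 mm below shim_grip; axes as there
- block: Tool block, fixed: wood, 64 mm (x) by 170 mm (y) by 58 mm high, with three slots at y = -52, 0 and 52 mm, each 40 mm long (x) and 9 mm wide (y). Origin at the middle of its underside. Shim, paddle and scraper stand in the slots in any order, 52 mm apart
- paddle: A flat wooden stirring paddle with a round end, 30 mm wide, 5 mm thick, 165 mm long, standing in the tool block; origin at its lower end. To be left alone
- scraper: A steel scraper with a dark wooden handle, 155 mm long, standing in the tool block, origin at its lower end. To be left alone
- jar: A closed jar, 66 mm across, 95 mm high, standing on the table; to be left alone
- forceps: Steel forceps 130 mm long lying in the blue cafeteria tray; to be left alone
- lens: A clear hand lens 130 mm long lying in the blue cafeteria tray; to be left alone
- brush: A flat brush with a wooden handle lying in the blue cafeteria tray; to be left alone
Mind the look-alikes: they are no part of the job. What is shaped like the part that bears tray_hold but orange is not meant.

How it is judged:
On the way, in this order (a step that is already met when the one before it is completed fails the run):
1. the loose tray is home: against the back wall and against its neighbour (x of tray_hold in the frame of hotel below 0.004 m and y of tray_hold in the frame of hotel below 0.0588 m and angle between the x axis of tray_hold and the x axis of hotel, either way round below 0.03 rad and angle between tray_hold's own z axis and vertical below 0.025 rad), for 0.2 s.
2. the shim has been drawn out of the tool block (height (world z) of shim_tip above 0.07 m and contact force between the fingers and shim above 1 N), for 0.2 s.
3. the shim is snug in the slit (contact force between shim and tray above 1.5 N and contact force between shim and cheek above 1.5 N and z of shim_tip in the frame of hotel between 0.021 and 0.078 m and x of shim_tip in the frame of hotel between -0.045 and 0.045 m and y of shim_tip in the frame of hotel between 0.066 and 0.082 m and angle between shim_tip's own z axis and vertical below 0.12 rad and contact force between the fingers and shim above 2 N), for 0.3 s.
At the end, for the whole second after the job is handed in: Tray home (4 mm to the back wall, 1.8 mm to its neighbour, square 0.03 and upright 0.025 rad), not touched; shim upright (0.12 rad) in the slit, 45 mm or less off mid-tray, tip 20 mm deep or more, off the floor, pressing tray and side wall with over 1.5 N each, at rest, gripped with over 2 N (all of step 1 and all of step 3 and linear speed of shim below 0.01 m/s and contact force between the fingers and tray below 0.2 N); the arm keeps its last pose, push and grip.
It fails at once if the shim is forced: more than 40 N on the tray or the side wall (contact force between shim and tray above 40 N or contact force between shim and cheek above 40 N).
It fails at once if another thing on the table or in the block is disturbed (moved more than 30 mm) (distance of any of paddle, scraper, jar, forceps, lens, brush from where it was at the start of the episode above 0.03 m).
It also fails if it takes over 56 s, if anything falls off the work surface, if the arm or the gripper's body presses on something with over 40 N, if the wrist force passes 120 N, or if a joint passes its speed limit or range.

### The arm

A 7-joint arm with a two-finger parallel gripper is mounted at the origin on the work surface. World frame = base frame: x ahead of the robot, y to its left, z up, the work surface at z = 0. Lengths are in m, angles in rad, forces in N, time in s.
With the tool pointing down it reaches from about 0.425 to 0.875 m from the base axis. Payload 4.7 kg.
Tool frame: the origin (TCP) lies on the centre line of the jaws, within the pads' length; the fingertips stand bot.tips_ahead ahead of it and the grasp point (between the pads) is the TCP (bot.tips_ahead is the distance from the TCP to the fingertips, in m); z points along the fingers, y is the line along which they close (so a half turn about z gives the same grasp; the last joint's range is limited). The gripper opens to 87 mm and grips with 3 to 60 N. Pads are 19 mm wide; open, the fingers measure 117 mm over their backs; the gripper's body (75 mm by 190 mm) begins 51 mm behind the grasp point.
Start: joints at [1.141, 0.321, -0.07, 1.45, 0.023, 1.371, -0.057], TCP at [0.279, -0.587, 0.242] pointing down, gripper open.
Joint ranges: [-2.86, 2.86], [-0.3, 2.09], [-1.38, 1.24], [0.06, 2.45], [-1.56, 4.7], [0.09, 2.05], [-2.69, 2.69]. Speed limits (rad/s): [2.57, 2.57, 3.14, 3.14, 3.14, 3.14, 3.14].

### API

Orientations are given as [roll, pitch, yaw] about the fixed x, y, z axes, in that order (R = Rz(yaw) Ry(pitch) Rx(roll)).
In Python, from rig import bot, eyes, workorder gives the robot as it stands.
- The arm moves only by the tool send_rows, never from a script. Its argument "increments" is a list of rows, each a list of 3 entries, a list of its own where there are three numbers: the shift along the tool's x, y, z normalised to -1 to 1, where 1 is 750 mm, then the turn, a rotation vector about the tool's x, y, z normalised to -1 to 1, where 1 is 0.5 rad, then the closure, from 0 (fully open) to 1 (shut). A call has 1 to 10 rows; each row is the pose to reach, as a shift and turn from the pose commanded when the call began, along the tool's axes at that moment; what a row does not reach only later rows make up. A row lasts 1/10 s, in which the tool goes at most 50 mm and 8.59 degrees, less where a joint would pass 70% of its speed; a pose out of reach is approached as far as the arm can. A call with a number of a shift or a turn outside -1 to 1 is refused whole. A call with a gripper value outside its range is refused whole. The fingers move at their own pace and stop on an object; the grip force is fixed at half the most. Time passes only in rows, so rows that repeat a pose let the fingers close. It gives the time, the measured TCP pose, the force, the opening and the grip force at its end, in the units of the state.
- bot.observe(): the state, without advancing time (a new reading comes with each control period).
- eyes.read_camera(name): name is "scene" or "side" or "wrist"; returns a dict with "image" (400x640x3 uint8, blue, green, red), "range_z" (400x640 float32, m along the optical axis (not along the pixel's ray), 0 where there is no reading), "fx", "fy", "cx", "cy" (pixels), "pose" (4x4, takes a point from camera to world coordinates). Camera axes: x right, y up, looking along -z (the intrinsics and any distortion apply to the point x, -y, -z); pixel columns grow to the right and rows downward; lengths in m; the calibration is good to about 2 mm. The wrist camera is an equidistant fisheye: a pixel r from the principal point sees the ray r / f radians off the axis. A picture is of the moment at which its call begins.
- workorder.sign_off(): hands the job in; it is judged then, once.
The state is a dict: "t": time; "q": joint angles; "dq": joint speeds; "joint_torque": joint torques, N m; "position": TCP position; "tool_rot": TCP orientation; "wrist_force": force on the tool from outside, world axes, zero at the start; "ft_torque": the same for the moment, N m; "width": finger opening in m; "grasp_force": force on a finger pad.
Only numpy, scipy, OpenCV 4.12 (cv2) and the standard library are available. Lean on these libraries where they do the work, as an engineer would, in place of code of your own. Each camera call takes 0.05 s, during which the arm holds its last target. There are 200 camera calls.

## Working session

There is one attempt and no reset: what is moved stays moved. The work goes in short steps, Python scripts to look and compute and a tool call to move; the robot and the scene stay as the last step left them, time stands still between calls to the robot, and variables do not carry over. Pictures are saved under pics/ and viewed, at most 10 in all, crops included, and the job is handed in when it is done.

Besides the shell and the picture viewer there is one more tool, called after "Request:" as name(argument=value, ...), one argument or row to a line, values as JSON. send_rows: Moves the arm, as the interface text tells. Its arguments: {"type":"object","properties":{"increments":{"type":"array","items":{"type":"array"}}},"required":["increments"]}

```bash
ls; mkdir -p pics; cat > h.py <<'E'
import numpy as np, cv2
from rig import bot, eyes, workorder
def cam(n, save=None):
    c=eyes.read_camera(n)
    if save: cv2.imwrite('pics/'+save,c['image'])
    np.savez('last_%s.npz'%n, **c)
    return c
def world(c,u,v):
    d=c['range_z'][int(v),int(u)]
    p=np.array([(u-c['cx'])/c['fx']*d,-(v-c['cy'])/c['fy']*d,-d,1]); return (c['pose']@p)[:3]
def cloud(c):
    v,u=np.mgrid[0:400,0:640]; d=c['range_z'].astype(float)
    P=np.stack([(u-c['cx'])/c['fx']*d,-(v-c['cy'])/c['fy']*d,-d,np.ones_like(d)],-1)
    W=(P@c['pose'].T)[...,:3]; W[d<=0]=np.nan; return W
E
python3 - <<'E'
from h import *
a=cam('scene','s0.png'); b=cam('side','d0.png')
print(bot.observe()); print(bot.tips_ahead)
for c in(a,b): print(c['pose'].round(3).tolist(),c['fx'],c['cx'],c['cy'])
E
```

```text
pics
{'t': 0.1, 'q': array([ 1.14108533,  0.32175062, -0.07008647,  1.45159271,  0.02260769,
        1.37082745, -0.05687758]), 'dq': array([-0.00036275, -0.00149462, -0.00076628, -0.00331034,  0.00199613,
       -0.00113082,  0.00059716]), 'joint_torque': array([ 3.20358959e-04, -4.92573595e+01, -4.05710209e-01, -3.13396561e+01,
       -6.41827332e-02,  3.95120785e-02,  8.43223279e-05]), 'position': array([ 0.27884432, -0.58660685,  0.24054982]), 'tool_rot': array([-3.13980440e+00,  1.03892847e-04,  4.43865438e-01]), 'wrist_force': array([ 0.75092715,  0.37593744, -0.37571966]), 'ft_torque': array([ 0.01201731, -0.02020117, -0.01977927]), 'grasp_force': 0.0, 'width': 0.08708400814726162}
0.019
[[0.589, -0.694, 0.415, 0.92], [0.808, 0.508, -0.297, -0.379], [-0.005, 0.51, 0.86, 1.083], [0.0, 0.0, 0.0, 1.0]] 378.11507819778666 322.4220810882287 205.2980682869339
[[-0.983, 0.086, -0.162, 0.268], [-0.184, -0.476, 0.86, 0.857], [-0.004, 0.875, 0.484, 0.641], [0.0, 0.0, 0.0, 1.0]] 387.93771548011784 321.81849353716956 197.55791913179948
```

View pics/s0.png

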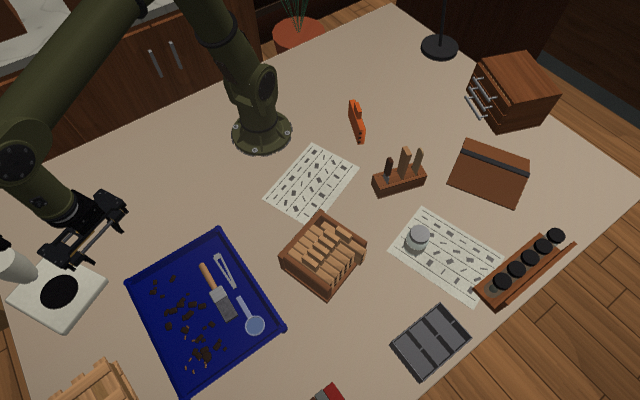

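View pics/d0.png

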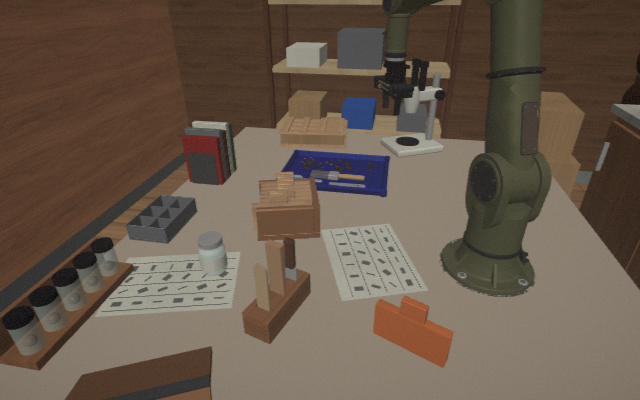

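The scene view shows the hotel at about (322,255), the tool block with three tools at (400,175), the jar at (417,238), the blue tray at (205,310) and the orange decoy at (357,120). The side view has the hotel at (287,205), the block at (278,300) and the orange decoy at (412,328). Next I'll enlarge the hotel and the block.

```bash
python3 - <<'E'
from h import *
a=np.load('last_scene.npz');b=np.load('last_side.npz')
def crop(c,x,y,w,h): return cv2.resize(c['image'][y:y+h,x:x+w],(400,300),interpolation=cv2.INTER_CUBIC)
im=np.vstack([np.hstack([crop(a,270,200,112,84+24-24),crop(b,245,165,84,63+20-20)]),np.hstack([crop(a,360,140,80,60),crop(b,225,225,112,84+0)])])
cv2.imwrite('pics/c0.png',im)
for n,c in(('scene',a),('side',b)):
    W=cloud(c); print(n,'table',np.nanmedian(W[...,2]))
    for nm,pts in {'scene':{'hotel':(322,255),'blade dark':(389,160),'mid':(404,150),'r':(419,155),'jar':(417,230)},'side':{'hotel':(287,190),'l':(262,270),'mid':(276,250),'dark':(290,250),'jar':(210,240)}}[n].items():
        print(nm,world(c,*pts).round(3))
E
```

```text
scene table -0.0004856275051420278
hotel [ 0.58  -0.138  0.109]
blade dark [0.466 0.197 0.162]
mid [0.476 0.244 0.186]
r [0.498 0.297 0.145]
jar [0.674 0.137 0.093]
side table 0.0031625603475201602
hotel [ 0.546 -0.081  0.128]
l [0.489 0.307 0.162]
mid [0.473 0.262 0.178]
dark [0.46  0.211 0.143]
jar [0.68  0.145 0.096]
```

View pics/c0.png

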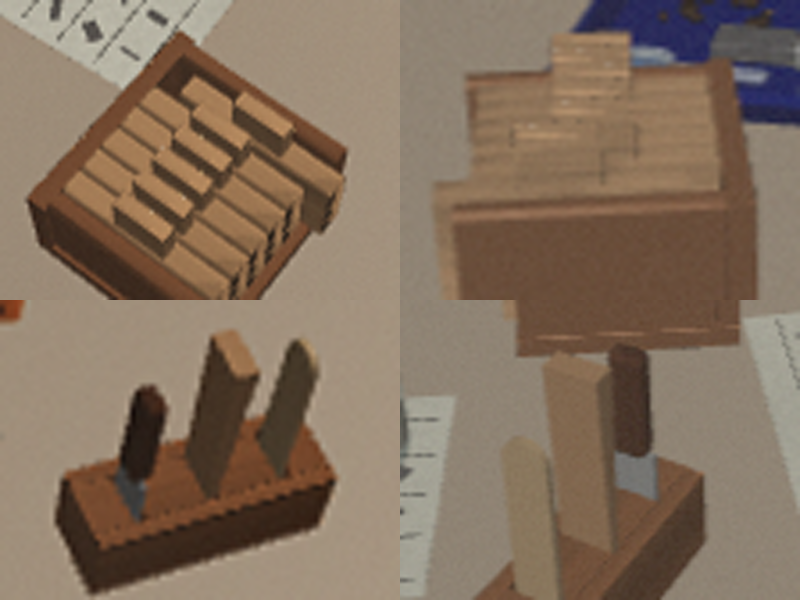

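The top-left crop shows the hotel. The loose tray is the one next to the upper-right wall, with its hold at crop (265,120), i.e. scene (344,234), sitting further out than the row of five fixed holds. It is pine, so it is neither the orange decoy nor the crate at scene (90,380). In the block, the candidates are the dark scraper at (389,160), the thick tapered wedge at (404,160) and the thin round-ended paddle at (417,160). The middle one is the shim, because it is thick and tapers with a flat top. I'll measure both now.

```bash
python3 - <<'E'
from h import *
a=np.load('last_scene.npz');b=np.load('last_side.npz')
for n,c in(('scene',a),('side',b)):
    W=cloud(c); X,Y,Z=W[...,0],W[...,1],W[...,2]
    box=(abs(X-.56)<.17)&(abs(Y+.13)<.16)
    m=(box&(Z>.126)&(Z<.145)).astype(np.uint8)
    k,L,st,_=cv2.connectedComponentsWithStats(m,connectivity=4)
    print(n,'tops')
    for i in range(1,k):
        if st[i,4]<25: continue
        P=W[L==i]; r=cv2.minAreaRect((P[:,:2]*1000).astype(np.float32)); print(st[i],P.mean(0).round(4),[np.round(x,1) for x in r])
    m=box&(Z>.08)&(Z<.108); r=cv2.minAreaRect((W[m][:,:2]*1000).astype(np.float32)); print('98 level',r, np.median(Z[m]))
    box=(abs(X-.48)<.1)&(abs(Y-.25)<.14)
    for lo,hi in((.05,.066),(.165,.20)):
        P=W[box&(Z>lo)&(Z<hi)]; r=cv2.minAreaRect((P[:,:2]*1000).astype(np.float32)); print(lo,len(P),P.mean(0).round(4),r, np.percentile(P[:,2],[50,95,99]).round(4))
E
```

```text
scene tops
[335 226  17  14 106] [ 0.5676 -0.0552  0.1325] [array([566.4, -54.4]), array([50.1, 17.4]), np.float64(17.0)]
[324 229  16  14 101] [ 0.556  -0.0878  0.1327] [array([555.1, -87. ]), array([48.7, 17.1]), np.float64(14.7)]
[318 235  17  14 110] [ 0.5621 -0.1113  0.1323] [array([ 561.1, -110.9]), array([49.1, 16.2]), np.float64(16.1)]
[313 241  17  15 112] [ 0.5689 -0.1341  0.1325] [array([ 567.1, -133.5]), array([50.4, 16.9]), np.float64(15.3)]
[307 247  17  15 111] [ 0.5754 -0.157   0.1327] [array([ 574.4, -156.8]), array([49.7, 17.5]), np.float64(17.0)]
[301 254  18  15 114] [ 0.5823 -0.1799  0.1327] [array([ 580.5, -179.9]), array([50.3, 17.4]), np.float64(16.3)]
98 level ((563.4551391601562, -120.28888702392578), (190.54400634765625, 197.11178588867188), 14.657248497009277) 0.09650339949283981
0.05 659 [0.4868 0.2413 0.0568] ((481.0960693359375, 251.12200927734375), (172.4139404296875, 69.30168151855469), 72.60618591308594) [0.0568 0.0608 0.0647]
0.165 106 [0.4856 0.2526 0.1786] ((487.8288269042969, 272.4444885253906), (64.19558715820312, 38.37076950073242), 75.53633117675781) [0.1825 0.1861 0.1885]
side tops
[269 171  25  26 425] [ 0.5641 -0.1056  0.1342] [array([ 564. , -116.8]), array([ 63.6, 151.2]), np.float64(6.0)]
98 level ((563.2513427734375, -114.51907348632812), (188.43264770507812, 200.2686767578125), 16.124372482299805) 0.09903872945067943
0.05 1305 [0.4767 0.2754 0.059 ] ((478.6939392089844, 252.30198669433594), (172.75100708007812, 66.39537811279297), 71.9268798828125) [0.0596 0.0622 0.0649]
0.165 299 [0.4808 0.2611 0.1777] ((480.5049133300781, 252.18055725097656), (111.65450286865234, 38.651004791259766), 71.92718505859375) [0.1783 0.1874 0.1882]
```

```bash
cat >> h.py <<'E'
from scipy.spatial.transform import Rotation as Ro
HY=.267; HO=np.array([.5637,-.1191,0])
def hot(p): return HO+Ro.from_euler('z',HY).apply(p)
def tohot(p): return Ro.from_euler('z',-HY).apply(np.asarray(p)-HO)
def go(p,yaw=None):
    s=bot.observe(); R=Ro.from_euler('xyz',s['tool_rot'])
    y=s['tool_rot'][2] if yaw is None else yaw
    T=Ro.from_euler('xyz',[np.pi,0,y])
    print('pos',s['position'].round(4),'F',s['wrist_force'].round(1),'w',round(s['width'],4),'t',s['t'])
    print('shift/.75',(R.inv().apply(np.asarray(p)-s['position'])/.75).round(4),'mm/rot',(R.inv()*T).as_rotvec().round(3)/.5)
E
python3 - <<'E'
from h import *
t=hot([.0197,.0617,.26]); print(t)
go(t,1.838)
E
```

```text
[ 0.5664231 -0.0543886  0.26     ]
pos [ 0.2788 -0.5866  0.2405] F [ 0.8  0.4 -0.4] w 0.0871 t 0.1
shift/.75 [ 0.651  -0.4762 -0.0251] mm/rot [-4.000e-03 -2.000e-03 -2.788e+00]
```

Request:
send_rows(
  increments=[
    [[0.651,-0.476,-0.025],[0,0,-1],0],
    [[0.651,-0.476,-0.025],[0,0,-1],0],
    [[0.651,-0.476,-0.025],[0,0,-1],0],
    [[0.651,-0.476,-0.025],[0,0,-1],0],
    [[0.651,-0.476,-0.025],[0,0,-1],0],
    [[0.651,-0.476,-0.025],[0,0,-1],0],
    [[0.651,-0.476,-0.025],[0,0,-1],0],
    [[0.651,-0.476,-0.025],[0,0,-1],0],
    [[0.651,-0.476,-0.025],[0,0,-1],0],
    [[0.651,-0.476,-0.025],[0,0,-1],0],
  ],
)

```text
t: 1.1
position: [0.5171, -0.1456, 0.2569]
tool_rot: [3.141, 0.001, 0.944]
wrist_force: [1.2, 0.1, 0.2]
width: 0.0873
grasp_force: 0.0
```

```bash
python3 - <<'E'
from h import *
go(hot([.0197,.0617,.26]),1.838); print(bot.observe()['q'].round(2))
E
```

```text
pos [ 0.5171 -0.1456  0.2569] F [1.2 0.1 0.2] w 0.0873 t 1.1
shift/.75 [ 0.1371 -0.0181 -0.0042] mm/rot [-0.     0.002 -1.788]
[ 0.69  0.1  -0.49  1.69  0.05  1.36 -0.44]
```

Request:
send_rows(
  increments=[
    [[0.137,-0.018,-0.004],[0,0,-0.3],0],
    [[0.137,-0.018,-0.004],[0,0,-0.6],0],
    [[0.137,-0.018,-0.004],[0,0,-1],0],
    [[0.137,-0.018,-0.004],[0,0,-1],0],
  ],
)

```text
t: 1.5
position: [0.5665, -0.0531, 0.2595]
tool_rot: [-3.141, -0.001, 1.453]
wrist_force: [0.3, -0.3, 0.1]
width: 0.0869
grasp_force: 0.0
```

Request:
send_rows(
  increments=[
    [[0,0,0],[0,0,-0.3],0],
    [[0,0,0],[0,0,-0.6],0],
    [[0,0,0],[0,0,-0.788],0],
    [[0,0,0],[0,0,-0.788],0],
    [[0,0,0],[0,0,-0.788],0],
  ],
)

```text
t: 2.0
position: [0.5659, -0.0564, 0.2597]
tool_rot: [-3.141, -0.0, 1.835]
wrist_force: [-0.8, 0.6, -0.5]
width: 0.0872
grasp_force: 0.0
```

```bash
python3 - <<'E'
from h import *
go(hot([.0197,.0617,.26]),1.838); print(bot.observe()['q'].round(2))
c=cam('wrist','w0.png'); print(c['pose'].round(3),c['fx'],c['cx'],c['cy'])
E
```

```text
pos [ 0.5659 -0.0564  0.2597] F [-0.8  0.6 -0.5] w 0.0872 t 2.0
shift/.75 [ 0.0024  0.0014 -0.0004] mm/rot [-0.002 -0.    -0.006]
[ 0.62  0.19 -0.64  1.61  0.12  1.38  0.23]
[[ 0.965 -0.253 -0.066  0.548]
 [ 0.261  0.934  0.243  0.009]
 [ 0.001 -0.252  0.968  0.403]
 [ 0.     0.     0.     1.   ]] 309.70691628693146 318.31520755238233 203.0158915993531
```

View pics/w0.png

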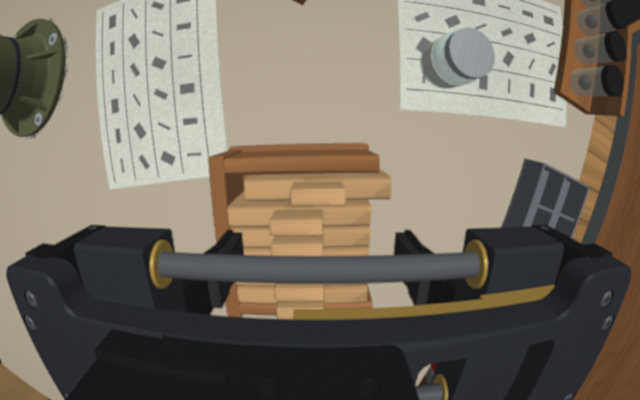

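The wrist view shows the loose hold at (318,193) standing out to the right of the row at (297,222), with its tray front at (388,185) and the cheek at (300,158). The jaws straddle it along hotel x. I'll measure from this view as the second one.

```bash
cat >> h.py <<'E'
def wcloud(c):
    v,u=np.mgrid[0:400,0:640].astype(float); d=c['range_z'].astype(float)
    x=(u-c['cx'])/c['fx']; y=(v-c['cy'])/c['fy']; th=np.hypot(x,y)+1e-9
    k=np.tan(th)/th*d
    P=np.stack([x*k,-y*k,-d,np.ones_like(d)],-1); W=(P@c['pose'].T)[...,:3]; W[(d<=0)|(th>1.2)]=np.nan; return W
def tops(W,lo=.126,hi=.14):
    H=tohot(W.reshape(-1,3)).reshape(W.shape); Z=H[...,2]
    m=((abs(H[...,0])<.12)&(abs(H[...,1])<.12)&(Z>lo)&(Z<hi)).astype(np.uint8)
    k,L,st,_=cv2.connectedComponentsWithStats(m,connectivity=4)
    for i in range(1,k):
        if st[i,4]<60: continue
        P=H[L==i]; r=cv2.minAreaRect((P[:,:2]*1000).astype(np.float32)); print(st[i],P.mean(0).round(4),[np.round(x,1) for x in r])
    return H
E
python3 - <<'E'
from h import *
c=np.load('last_wrist.npz'); H=tops(wcloud(c))
# edges along y at 98 level, in strip x in -60..-35
Z=H[...,2]
for x0,x1 in((-.06,-.035),(.045,.07)):
    s=(H[...,0]>x0)&(H[...,0]<x1)&(H[...,1]>.03)&(H[...,1]<.12)&(Z<.115)
    P=H[s]; 
    for y in np.arange(.036,.11,.002):
        q=P[abs(P[:,1]-y)<.001]
        if len(q): print(round(y,3),np.median(q[:,2]).round(3),end='; ')
    print()
E
```

```text
[290 186  56  20 999] [0.0183 0.064  0.1335] [array([18. , 63.9]), array([16.2, 49.8]), np.float64(89.8)]
[269 217  55  19 967] [-0.0023  0.0357  0.1332] [array([-2.3, 34.8]), array([50.6, 16.5]), np.float64(0.1)]
[271 241  53  14 722] [-0.0014  0.0141  0.1328] [array([-1.9, 13.3]), array([49.9, 12. ]), np.float64(0.3)]
[274 284  50  17 786] [-0.0013 -0.0354  0.1327] [array([ -1.8, -36.7]), array([16.6, 50. ]), np.float64(89.9)]
[276 304  48  15 374] [-0.0083 -0.0571  0.1318] [array([ -1.4, -60.6]), array([15.4, 49.3]), np.float64(89.3)]
0.036 0.098; 0.038 0.098; 0.04 0.098; 0.042 0.097; 0.044 0.096; 0.046 0.085; 0.05 0.094; 0.052 0.095; 0.054 0.097; 0.056 0.098; 0.058 0.098; 0.06 0.098; 0.062 0.098; 0.064 0.098; 0.066 0.098; 0.068 0.098; 0.07 0.098; 0.072 0.096; 0.074 0.09; 0.078 0.094; 0.08 0.096; 0.082 0.098; 0.084 0.098; 0.086 0.098; 0.088 0.098; 0.09 0.098; 0.092 0.097; 0.094 0.096; 0.096 0.067; 0.098 0.018; 0.1 0.018; 0.102 0.016; 0.104 -0.0; 0.106 -0.0; 0.108 -0.0; 0.11 -0.001; 
0.036 0.098; 0.038 0.098; 0.04 0.098; 0.042 0.098; 0.044 0.097; 0.046 0.094; 0.048 0.086; 0.052 0.095; 0.054 0.096; 0.056 0.098; 0.058 0.098; 0.06 0.098; 0.062 0.098; 0.064 0.098; 0.066 0.098; 0.068 0.098; 0.07 0.098; 0.072 0.097; 0.074 0.096; 0.076 0.084; 0.08 0.095; 0.082 0.097; 0.084 0.098; 0.086 0.098; 0.088 0.098; 0.09 0.098; 0.092 0.098; 0.094 0.097; 0.096 0.094; 0.098 0.071; 0.1 0.018; 0.102 0.018; 0.104 0.016; 0.106 -0.0; 0.108 -0.0; 0.11 0.0;
```

```bash
sed -i 's/HO=np.array.*/HO=np.array([.5625,-.1184,0])/' h.py; python3 - <<'E'
from h import *
go(hot([.0198,.0618,.1235]),1.838)
E
```

```text
pos [ 0.566  -0.0564  0.2598] F [-1.1  0.2  0.2] w 0.0871 t 2.05
shift/.75 [0.0038 0.0002 0.1818] mm/rot [-0.    -0.    -0.004]
```

Request:
send_rows(
  increments=[
    [[0.004,0,0.05],[0,0,0],0],
    [[0.004,0,0.1],[0,0,0],0],
    [[0.004,0,0.14],[0,0,0],0],
    [[0.004,0,0.165],[0,0,0],0],
    [[0.004,0,0.182],[0,0,0],0],
    [[0.004,0,0.182],[0,0,0],0],
    [[0.004,0,0.182],[0,0,0],1],
    [[0.004,0,0.182],[0,0,0],1],
    [[0.004,0,0.182],[0,0,0],1],
    [[0.004,0,0.182],[0,0,0],1],
  ],
)

```text
t: 3.05
position: [0.5658, -0.0535, 0.1244]
tool_rot: [3.14, 0.001, 1.838]
wrist_force: [-0.9, -0.5, -0.3]
width: 0.0626
grasp_force: 0.0
```

Request:
send_rows(
  increments=[
    [[0,0,0],[0,0,0],1],
    [[0,0,0],[0,0,0],1],
    [[0,0,0],[0,0,0],1],
  ],
)

```text
t: 3.35
position: [0.5652, -0.0535, 0.1238]
tool_rot: [-3.141, 0.0, 1.838]
wrist_force: [-1.3, 0.2, 3.2]
width: 0.0496
grasp_force: 30.0
```

```bash
python3 - <<'E'
from h import *
s=bot.observe(); print(tohot(s['position']).round(4), s['grasp_force'])
go(hot([.0198,.0618,.126]),1.838)
E
```

```text
[0.0198 0.0619 0.1238] 29.979280717670918
pos [ 0.5652 -0.0535  0.1238] F [-1.3  0.2  3.2] w 0.0496 t 3.35
shift/.75 [-0.0001  0.     -0.003 ] mm/rot [-0.  0. -0.]
```

Request:
send_rows(
  increments=[
    [[0,0,-0.0035],[0,0,0],1],
    [[0,0,-0.0035],[0,0,0],1],
    [[-0.003,0,-0.0035],[0,0,0],1],
    [[-0.005,0,-0.0035],[0,0,0],1],
    [[-0.005,0,-0.0035],[0,0,0],1],
  ],
)

```text
t: 3.85
position: [0.5662, -0.0575, 0.1259]
tool_rot: [-3.141, -0.0, 1.837]
wrist_force: [-0.5, -0.2, -1.6]
width: 0.0498
grasp_force: 30.0
```

Request:
send_rows(
  increments=[
    [[-0.001,0,0],[0,0,0],1],
    [[-0.002,0,0],[0,0,0],1],
    [[-0.002,0,0],[0,0,0],1],
  ],
)

```text
t: 4.15
position: [0.5664, -0.0578, 0.126]
tool_rot: [-3.141, -0.001, 1.838]
wrist_force: [-1.1, 1.9, -1.6]
width: 0.0498
grasp_force: 30.0
```

```bash
python3 - <<'E'
from h import *
s=bot.observe(); print(tohot(s['position']).round(4), s['grasp_force'],tohot(s['wrist_force']+HO).round(1),s['tool_rot'])
E
```

```text
[0.0198 0.0574 0.126 ] 29.993193265981972 [-0.6  2.2 -1.6] [-3.14105841e+00 -9.38061062e-04  1.83844159e+00]
```

Request:
send_rows(
  increments=[
    [[-0.001,-0.007,0],[0,0,0],1],
    [[-0.001,-0.014,0],[0,0,0],1],
    [[-0.001,-0.02,0],[0,0,0],1],
    [[-0.001,-0.024,0],[0,0,0],1],
    [[-0.001,-0.0255,0],[0,0,0],1],
    [[-0.001,-0.0255,0],[0,0,0],1],
  ],
)

```text
t: 4.75
position: [0.5483, -0.0632, 0.1265]
tool_rot: [3.141, -0.001, 1.839]
wrist_force: [0.7, 5.6, -1.1]
width: 0.0498
grasp_force: 30.0
```

Request:
send_rows(
  increments=[
    [[-0.001,-0.001,0],[0,0,0],1],
    [[-0.001,-0.002,0],[0,0,0],1],
    [[-0.001,-0.002,0],[0,0,0],1],
  ],
)

```text
t: 5.05
position: [0.5475, -0.0635, 0.1265]
tool_rot: [3.14, -0.001, 1.839]
wrist_force: [1.3, 5.7, -1.2]
width: 0.0497
grasp_force: 30.0
```

```bash
python3 - <<'E'
from h import *
s=bot.observe(); print(tohot(s['position']).round(4), s['grasp_force'],tohot(s['wrist_force']+HO).round(1),s['tool_rot'])
E
```

```text
[-0.      0.0569  0.1265] 30.042758183553815 [ 2.8  5.1 -1.2] [ 3.13976933e+00 -1.46676063e-03  1.83949186e+00]
```

Request:
send_rows(
  increments=[
    [[-0.001,-0.001,0],[0,0,0],1],
    [[-0.001,-0.003,0.0],[0,0,0],1],
    [[-0.001,-0.003,0.002],[0,0,0],1],
    [[-0.001,-0.003,0.0035],[0,0,0],1],
    [[-0.001,-0.003,0.0035],[0,0,0],1],
  ],
)

```text
t: 5.55
position: [0.5458, -0.0641, 0.1245]
tool_rot: [3.139, -0.002, 1.84]
wrist_force: [-0.0, 7.3, 1.2]
width: 0.0499
grasp_force: 30.0
```

```bash
python3 - <<'E'
from h import *
s=bot.observe(); print(tohot(s['position']).round(4), s['grasp_force'],tohot(s['wrist_force']+HO).round(1),s['tool_rot'])
c=cam('wrist','w1.png');H=tops(wcloud(c))
E
```

```text
[-0.0018  0.0568  0.1245] 30.03652193583548 [1.9 7.1 1.2] [ 3.13916008e+00 -1.91583810e-03  1.83993577e+00]
[ 241  243  156   12 1090] [-0.0015  0.0655  0.1308] [array([-1.8, 65.5]), array([72. ,  4.9]), np.float64(0.1)]
[ 271  289   97   20 1802] [-0.0013  0.039   0.1322] [array([-1.3, 38.1]), array([ 9.4, 50.2]), np.float64(89.4)]
```

Request:
send_rows(
  increments=[
    [[0,-0.0015,0],[0,0,0],1],
    [[0,-0.003,0.001],[0,0,0],1],
    [[0,-0.003,0.001],[0,0,0],1],
  ],
)

```text
t: 5.9
position: [0.5456, -0.0641, 0.1245]
tool_rot: [3.134, -0.001, 1.84]
wrist_force: [6.2, 8.7, 0.9]
width: 0.0495
grasp_force: 30.0
```

```bash
python3 - <<'E'
from h import *
s=bot.observe(); print(tohot(s['position']).round(4), s['grasp_force'],tohot(s['wrist_force']+HO).round(1),s['tool_rot'])
E
```

```text
[-0.002   0.0568  0.1245] 30.029746117070317 [8.3 6.8 0.9] [ 3.13446713e+00 -1.31310435e-03  1.84028663e+00]
```

Request:
send_rows(
  increments=[
    [[0,0.0005,0.0015],[0,0,0],1],
    [[0,0.001,0.0015],[0,0,0],1],
    [[0,0.001,0.0015],[0,0,0],1],
  ],
)

```text
t: 6.2
position: [0.5457, -0.064, 0.1242]
tool_rot: [3.136, -0.001, 1.84]
wrist_force: [0.5, 8.2, 8.4]
width: 0.0497
grasp_force: 30.0
```

Request:
send_rows(
  increments=[
    [[0,0,0],[0,0,0],0],
    [[0,0,0],[0,0,0],0],
    [[0,0,0],[0,0,0],0],
    [[0,0,0],[0,0,0],0],
    [[0,0,0],[0,0,0],0],
    [[0,0,-0.03],[0,0,0],0],
    [[0,0,-0.09],[0,0,0],0],
    [[0,0,-0.15],[0,0,0],0],
    [[0,0,-0.18],[0,0,0],0],
    [[0,0,-0.18],[0,0,0],0],
  ],
)

```text
t: 7.2
position: [0.5458, -0.0674, 0.2607]
tool_rot: [3.136, 0.004, 1.837]
wrist_force: [-0.5, 0.7, -0.5]
width: 0.0868
grasp_force: 0.0
```

```bash
cat >> h.py <<'E'
def gaps(H):
    Z=H[...,2]
    for x0,x1 in((-.065,-.035),(.035,.065)):
        s=(H[...,0]>x0)&(H[...,0]<x1)&(H[...,1]>.03)&(H[...,1]<.12)&(Z<.115); P=H[s]
        for y in np.arange(.036,.09,.002):
            q=P[abs(P[:,1]-y)<.001]
            if len(q): print(round(y,3),np.median(q[:,2]).round(3),end='; ')
        print()
E
python3 - <<'E'
from h import *
s=bot.observe(); print(tohot(s['position']).round(4),s['width'])
c=cam('wrist','w2.png');gaps(tops(wcloud(c)))
c=cam('scene','s2.png');tops(cloud(c),.124)
E
```

```text
[-0.0026  0.0536  0.2607] 0.08676753758988684
[ 291  185   56   20 1064] [-0.0017  0.0588  0.1333] [array([-1.7, 57.9]), array([49.9, 17.1]), np.float64(0.5)]
[292 211  55  19 974] [-0.0013  0.0347  0.1333] [array([-1.2, 33.8]), array([50.3, 16.3]), np.float64(1.0)]
[293 235  52  18 927] [-0.0015  0.0111  0.133 ] [array([-1.5, 10.2]), array([48.8, 16.7]), np.float64(0.2)]
[295 284  50  12 561] [-0.0006 -0.0392  0.1338] [array([ -0.6, -39.2]), array([14.1, 49.9]), np.float64(89.6)]
[296 298  49  11 480] [ 0.0003 -0.0568  0.1323] [array([ -0.1, -57.7]), array([ 9. , 50.1]), np.float64(90.0)]
0.036 0.098; 0.038 0.098; 0.04 0.098; 0.042 0.097; 0.044 0.095; 0.046 0.095; 0.048 0.096; 0.05 0.098; 0.052 0.098; 0.054 0.098; 0.056 0.098; 0.058 0.098; 0.06 0.098; 0.062 0.098; 0.064 0.098; 0.066 0.097; 0.068 0.092; 0.07 0.072; 0.078 0.095; 0.08 0.097; 0.082 0.098; 0.084 0.098; 0.086 0.098; 0.088 0.098; 
0.036 0.098; 0.038 0.098; 0.04 0.098; 0.042 0.098; 0.044 0.096; 0.046 0.094; 0.048 0.095; 0.05 0.097; 0.052 0.098; 0.054 0.098; 0.056 0.098; 0.058 0.098; 0.06 0.098; 0.062 0.098; 0.064 0.098; 0.066 0.098; 0.068 0.097; 0.07 0.074; 0.072 0.056; 0.078 0.094; 0.08 0.095; 0.082 0.098; 0.084 0.098; 0.086 0.098; 0.088 0.098; 
[329 223  16  14 107] [0.0014 0.0549 0.1322] [array([ 0.3, 56.1]), array([49.1, 16. ]), np.float64(0.7)]
[323 229  17  14 111] [0.0015 0.0306 0.1323] [array([ 0.8, 31.5]), array([49.2, 16.3]), np.float64(0.2)]
[318 235  17  15 112] [0.0025 0.0068 0.1323] [array([1.2, 7.7]), array([49.2, 17. ]), np.float64(0.2)]
[313 241  17  15 116] [ 0.002  -0.0168  0.1323] [array([  1.1, -15.8]), array([49.8, 17. ]), np.float64(1.4)]
[307 247  17  15 117] [ 0.0021 -0.0409  0.1321] [array([  1.2, -39.7]), array([50. , 17.1]), np.float64(2.1)]
[301 254  18  15 118] [ 0.0025 -0.0647  0.1322] [array([  1.7, -64. ]), array([49. , 16.5]), np.float64(1.0)]
```

View pics/w2.png

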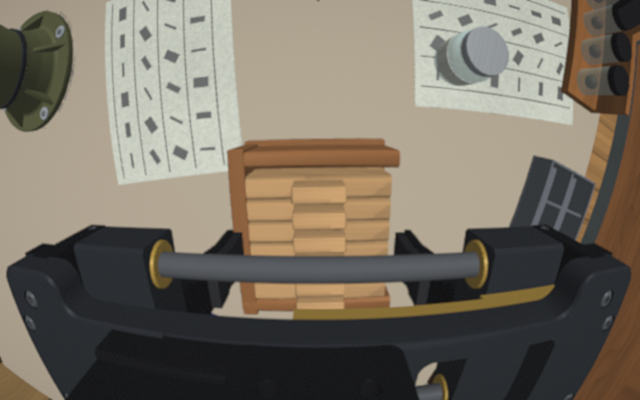

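The wrist view shows the loose hold at (318,190) lined up with the row and its tray flush, with no gap at (270,195). The tray is home. Next is the shim.

```bash
python3 - <<'E'
from h import *
go([.48,.2515,.27],1.262)
E
```

```text
pos [ 0.5436 -0.0674  0.2564] F [ 0.   1.  -0.2] w 0.087 t 7.3
shift/.75 [ 0.4325  0.0302 -0.0184] mm/rot [-0.     0.002  1.15 ]
```

Request:
send_rows(
  increments=[
    [[0.43,0.03,-0.018],[0,0,0.3],0],
    [[0.43,0.03,-0.018],[0,0,0.6],0],
    [[0.43,0.03,-0.018],[0,0,0.9],0],
    [[0.43,0.03,-0.018],[0,0,1],0],
    [[0.43,0.03,-0.018],[0,0,1],0],
    [[0.43,0.03,-0.018],[0,0,1],0],
    [[0.43,0.03,-0.018],[0,0,1],0],
    [[0.43,0.03,-0.018],[0,0,1],0],
    [[0.43,0.03,-0.018],[0,0,1],0],
    [[0.43,0.03,-0.018],[0,0,1],0],
  ],
)

```text
t: 8.3
position: [0.4806, 0.2479, 0.2687]
tool_rot: [-3.14, 0.002, 1.335]
wrist_force: [0.1, -0.2, -0.2]
width: 0.0869
grasp_force: 0.0
```

```bash
python3 - <<'E'
from h import *
go([.48,.2515,.27],1.262)
c=cam('wrist','w3.png'); W=wcloud(c); X,Y,Z=np.moveaxis(W,-1,0)
box=(abs(X-.48)<.12)&(abs(Y-.25)<.14)
for lo,hi in((.05,.064),(.17,.2)):
    P=W[box&(Z>lo)&(Z<hi)]; print(lo,len(P),P.mean(0).round(4),cv2.minAreaRect((P[:,:2]*1000).astype(np.float32)),np.median(P[:,2]))
m=(box&(Z>.178)&(Z<.2)).astype(np.uint8); k,L,st,_=cv2.connectedComponentsWithStats(m,connectivity=4)
for i in range(1,k):
    if st[i,4]>30: P=W[L==i]; print(st[i],P.mean(0).round(4),cv2.minAreaRect((P[:,:2]*1000).astype(np.float32)))
E
```

```text
pos [0.4806 0.2479 0.2687] F [ 0.1 -0.2 -0.2] w 0.0869 t 8.3
shift/.75 [ 0.0044 -0.0019 -0.0017] mm/rot [-0.004  0.004  0.146]
0.05 4747 [0.4854 0.2714 0.0579] ((479.73089599609375, 250.94573974609375), (171.3885955810547, 65.22361755371094), 72.7900161743164) 0.057881866828445816
0.17 1199 [0.4806 0.2538 0.1832] ((486.3485107421875, 273.5437927246094), (63.33489227294922, 36.37512969970703), 73.36473846435547) 0.18466686716099798
[ 292  197   49   25 1050] [0.4799 0.2519 0.1846] ((479.7263488769531, 251.3489227294922), (16.82486915588379, 36.588294982910156), 72.35002899169922)
```

View pics/w3.png

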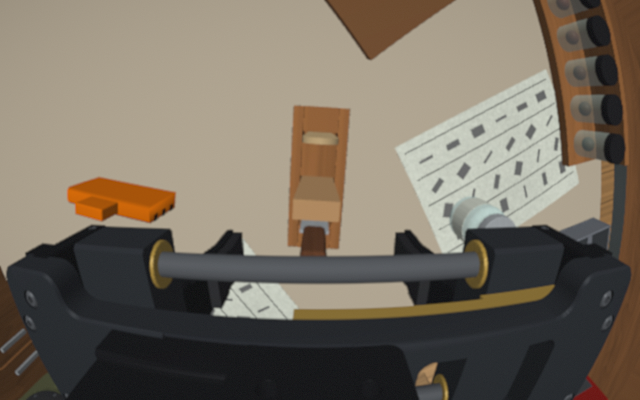

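The wrist view shows the shim top at (318,195), thick and 16x36 mm, between the paddle at (320,138) and the scraper at (313,240). It is the tapered shim, in the middle slot.

```bash
python3 - <<'E'
from h import *
go([.4799,.2516,.1547],1.264)
E
```

```text
pos [0.4809 0.2478 0.269 ] F [0.8 0.1 0.2] w 0.087 t 8.35
shift/.75 [ 0.0049 -0.0022  0.1525] mm/rot [-0.002  0.004  0.142]
```

Request:
send_rows(
  increments=[
    [[0.005,-0.002,0.0],[0,0,0.142],0],
    [[0.005,-0.002,0.03],[0,0,0.142],0],
    [[0.005,-0.002,0.07],[0,0,0.142],0],
    [[0.005,-0.002,0.11],[0,0,0.142],0],
    [[0.005,-0.002,0.14],[0,0,0.142],0],
    [[0.005,-0.002,0.152],[0,0,0.142],0],
    [[0.005,-0.002,0.152],[0,0,0.142],0],
    [[0.005,-0.002,0.152],[0,0,0.142],0],
  ],
)

```text
t: 9.15
position: [0.4806, 0.2537, 0.157]
tool_rot: [3.141, -0.001, 1.266]
wrist_force: [-0.7, 0.9, -0.1]
width: 0.0871
grasp_force: 0.0
```

Request:
send_rows(
  increments=[
    [[0,0,0],[0,0,0],1],
    [[0,0,0],[0,0,0],1],
    [[0,0,0],[0,0,0],1],
    [[0,0,0],[0,0,0],1],
    [[0,0,0],[0,0,0],1],
    [[0,0,0],[0,0,0],1],
    [[0,0,0],[0,0,0],1],
    [[0,0,0],[0,0,0],1],
  ],
)

```text
t: 9.95
position: [0.4798, 0.2539, 0.1561]
tool_rot: [-3.142, 0.0, 1.267]
wrist_force: [0.9, 0.2, 0.2]
width: 0.0357
grasp_force: 30.0
```

```bash
python3 - <<'E'
from h import *
go([.4799,.2516,.1547],1.264); s=bot.observe(); print(s['tool_rot'],s['grasp_force'])
E
```

```text
pos [0.4798 0.2539 0.1561] F [0.9 0.2 0.2] w 0.0357 t 9.95
shift/.75 [-0.0029  0.0011  0.0019] mm/rot [-0.     0.     0.006]
[-3.14153870e+00  1.48184824e-04  1.26682848e+00] 29.9996425990291
```

Request:
send_rows(
  increments=[
    [[0,0,-0.015],[0,0,0],1],
    [[0,0,-0.04],[0,0,0],1],
    [[0,0,-0.07],[0,0,0],1],
    [[0,0,-0.1],[0,0,0],1],
    [[0,0,-0.14],[0,0,0],1],
    [[0,0,-0.18],[0,0,0],1],
    [[0,0,-0.21],[0,0,0],1],
    [[0,0,-0.21],[0,0,0],1],
    [[0,0,-0.21],[0,0,0],1],
  ],
)

```text
t: 10.85
position: [0.4798, 0.254, 0.314]
tool_rot: [3.141, -0.0, 1.267]
wrist_force: [-0.2, -0.4, -1.2]
width: 0.036
grasp_force: 30.0
```

```bash
python3 - <<'E'
from h import *
s=bot.observe();print(s['width'],s['grasp_force'])
print(hot([-.001,.073,.312])); go(hot([-.001,.073,.312]),1.838)
E
```

```text
0.035954201049426524 29.99972784667719
[ 0.54227519 -0.04825047  0.312     ]
pos [0.4798 0.254  0.314 ] F [-0.2 -0.4 -1.2] w 0.036 t 10.85
shift/.75 [-0.3596  0.2001  0.0028] mm/rot [ 0.002  0.    -1.142]
```

Request:
send_rows(
  increments=[
    [[-0.036,0.02,0],[0,0,-0.1],1],
    [[-0.09,0.05,0],[0,0,-0.25],1],
    [[-0.14,0.08,0],[0,0,-0.4],1],
    [[-0.19,0.106,0],[0,0,-0.55],1],
    [[-0.24,0.133,0],[0,0,-0.7],1],
    [[-0.29,0.16,0],[0,0,-0.85],1],
    [[-0.33,0.184,0],[0,0,-1],1],
    [[-0.35,0.195,0],[0,0,-1],1],
    [[-0.36,0.2,0],[0,0,-1],1],
    [[-0.36,0.2,0],[0,0,-1],1],
  ],
)

```text
t: 11.85
position: [0.5418, -0.0483, 0.3129]
tool_rot: [-3.14, -0.001, 1.765]
wrist_force: [-0.4, 1.2, -0.0]
width: 0.0358
grasp_force: 30.0
```

```bash
python3 - <<'E'
from h import *
go(hot([-.001,.073,.29]),1.838)
E
```

```text
pos [ 0.5418 -0.0483  0.3129] F [-0.4  1.2 -0. ] w 0.0358 t 11.85
shift/.75 [-0.0001  0.0006  0.0306] mm/rot [-0.002 -0.002 -0.146]
```

Request:
send_rows(
  increments=[
    [[0,0,0.015],[0,0,-0.146],1],
    [[0,0,0.03],[0,0,-0.146],1],
    [[0,0,0.03],[0,0,-0.146],1],
    [[0,0,0.03],[0,0,-0.146],1],
  ],
)

```text
t: 12.25
position: [0.5418, -0.0474, 0.291]
tool_rot: [-3.141, -0.0, 1.84]
wrist_force: [-1.2, -0.3, -0.1]
width: 0.036
grasp_force: 30.0
```

```bash
python3 - <<'E'
from h import *
s=bot.observe(); print(s['position'],tohot(s['position']).round(4))
out=[]
for n,f in(('scene',cloud),('side',cloud),('wrist',wcloud)):
    c=cam(n); H=tohot(f(c).reshape(-1,3)).reshape(400,640,3)
    Z=H[...,2]; m=(Z>.145)&(Z<.25)&(abs(H[...,0])<.04)&(abs(H[...,1]-.073)<.03)
    P=H[m]; print(n,len(P))
    for z in np.arange(.145,.25,.015):
        q=P[abs(P[:,2]-z)<.006]
        if len(q)>8: print(round(z,3),np.percentile(q[:,0],[3,97]).round(4),np.percentile(q[:,1],[3,50,97]).round(4))
    ys,xs=np.nonzero(m)
    if len(ys): out.append(cv2.resize(c['image'][max(0,int(ys.mean())-60):,max(0,int(xs.mean())-80):][:120,:160],(400,300),interpolation=cv2.INTER_CUBIC))
cv2.imwrite('pics/c3.png',np.hstack(out[:2]))
E
```

```text
[ 0.54184125 -0.04739064  0.29099084] [-0.0012  0.0739  0.291 ]
scene 177
0.16 [-0.0155  0.0181] [0.0839 0.0849 0.0886]
0.175 [-0.0166  0.0183] [0.0818 0.0825 0.0871]
0.19 [-0.0139  0.0176] [0.0797 0.0807 0.0845]
0.205 [-0.0155  0.0182] [0.0772 0.0785 0.0845]
0.22 [-0.0165  0.0182] [0.0752 0.0764 0.0836]
0.235 [-0.0152  0.0181] [0.0726 0.0737 0.0817]
0.25 [-0.0133  0.0177] [0.0711 0.0723 0.0732]
side 510
0.145 [-0.0152  0.017 ] [0.0876 0.0915 0.0944]
0.16 [-0.0156  0.0163] [0.088  0.0903 0.0942]
0.175 [-0.0164  0.0165] [0.0865 0.0894 0.0924]
0.19 [-0.017   0.0171] [0.0848 0.0883 0.091 ]
0.205 [-0.0175  0.0164] [0.0845 0.0872 0.091 ]
0.22 [-0.0158  0.018 ] [0.0831 0.0856 0.089 ]
0.235 [-0.0164  0.0173] [0.0813 0.0848 0.0877]
0.25 [-0.0168  0.0165] [0.0813 0.0833 0.088 ]
wrist 1975
0.145 [-0.0179  0.0151] [0.091  0.0912 0.0915]
0.16 [-0.0179  0.0154] [0.0895 0.0901 0.0912]
0.175 [-0.018   0.0158] [0.0883 0.0894 0.0897]
0.19 [-0.0177  0.0159] [0.087  0.088  0.0885]
0.205 [-0.0181  0.016 ] [0.0859 0.0868 0.0873]
0.22 [-0.0181  0.0155] [0.0848 0.0853 0.0862]
0.235 [-0.0181  0.0161] [0.0838 0.0843 0.0852]
0.25 [-0.0176  0.0158] [0.083  0.0834 0.0839]
```

View pics/c3.png

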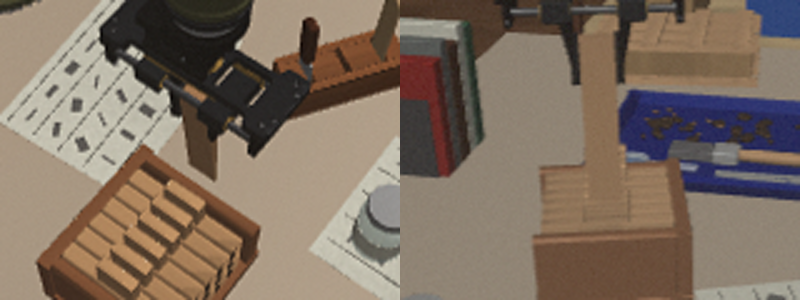

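The crops show the shim gripped but leaning about 0.11 rad, with its bottom towards +y. I'll tilt the tool to stand it upright, then remeasure.

Request:
send_rows(
  increments=[
    [[0,0,0],[0,-0.11,0],1],
    [[0,0,0],[0,-0.224,0],1],
    [[0,0,0],[0,-0.224,0],1],
    [[0,0,0],[0,-0.224,0],1],
  ],
)

```text
t: 12.8
position: [0.5422, -0.0483, 0.2916]
tool_rot: [3.141, 0.112, 1.84]
wrist_force: [-0.2, -1.1, 0.7]
width: 0.0359
grasp_force: 30.0
```

```bash
cat >> h.py <<'E'
def shim(lo=.14,hi=.25):
    F={}
    for n,f in(('scene',cloud),('wrist',wcloud)):
        c=cam(n); H=tohot(f(c).reshape(-1,3)).reshape(400,640,3); F[n]=H
        Z=H[...,2]; P=H[(Z>lo)&(Z<hi)&(abs(H[...,0])<.04)&(abs(H[...,1]-.073)<.03)]
        zs,ys=[],[]
        for z in np.arange(lo,hi,.008):
            q=P[abs(P[:,2]-z)<.005]
            if len(q)>8: zs.append(z);ys.append(np.median(q[:,1]))
        k=np.polyfit(zs,ys,1); sg={'scene':-1,'wrist':1}[n]
        print(n,len(P),'tilt',(k[0]-sg*.0333).round(4),'face y at',lo,np.polyval(k,lo).round(4),'zmin',P[:,2].min().round(4))
    return F
E
python3 - <<'E'
from h import *
s=bot.observe(); print(s['position'],tohot(s['position']).round(4),s['tool_rot'])
F=shim(); gaps(F['wrist'])
E
```

```text
[ 0.54222093 -0.04831729  0.29157687] [-0.0011  0.0729  0.2916] [3.14106395 0.11155318 1.84017172]
scene 241 tilt -0.0019 face y at 0.14 0.0701 zmin 0.1411
wrist 2023 tilt -0.0017 face y at 0.14 0.074 zmin 0.1428
0.036 0.098; 0.038 0.098; 0.04 0.098; 0.042 0.096; 0.044 0.095; 0.046 0.094; 0.048 0.097; 0.05 0.098; 0.052 0.097; 0.054 0.098; 0.056 0.098; 0.058 0.098; 0.06 0.098; 0.062 0.098; 0.064 0.098; 0.066 0.097; 0.068 0.093; 0.07 0.082; 0.078 0.095; 0.08 0.097; 0.082 0.098; 0.084 0.098; 0.086 0.098; 0.088 0.098; 
0.036 0.098; 0.038 0.098; 0.04 0.098; 0.042 0.098; 0.044 0.096; 0.046 0.094; 0.048 0.096; 0.05 0.098; 0.052 0.098; 0.054 0.098; 0.056 0.098; 0.058 0.098; 0.06 0.098; 0.062 0.098; 0.064 0.098; 0.066 0.098; 0.068 0.096; 0.07 0.082; 0.072 0.069; 0.078 0.096; 0.08 0.095; 0.082 0.097; 0.084 0.098; 0.086 0.098; 0.088 0.098;
```

Request:
send_rows(
  increments=[
    [[0.0013,0,0],[0,0,0],1],
    [[0.0035,0,0.02],[0,0,0],1],
    [[0.0057,0,0.04],[0,0,0],1],
    [[0.0074,0,0.055],[0,0,0],1],
    [[0.0074,0,0.055],[0,0,0],1],
  ],
)

```text
t: 13.4
position: [0.5403, -0.0479, 0.2466]
tool_rot: [-3.137, 0.11, 1.84]
wrist_force: [0.1, -0.3, -0.8]
width: 0.0357
grasp_force: 30.0
```

```bash
cat >> h.py <<'E'
def st():
    s=bot.observe(); print('t',s['t'],'H',tohot(s['position']).round(4),'F',tohot(s['wrist_force']+HO).round(1),'M',tohot(s['ft_torque']+HO).round(2),s['tool_rot'].round(3),s['width'])
E
python3 - <<'E'
from h import *
st(); F=shim(.112,.22)
E
```

```text
t 13.4 H [-0.0028  0.0739  0.2466] F [ 0.1 -0.3 -0.8] M [ 0.08 -0.06  0.01] [-3.137  0.11   1.84 ] 0.03565494867517861
scene 341 tilt 0.1953 face y at 0.112 0.0555 zmin 0.112
wrist 2586 tilt 0.0004 face y at 0.112 0.0759 zmin 0.112
```

Request:
send_rows(
  increments=[
    [[0.0008,0,0.0066],[0,0,0],1],
    [[0.0015,0,0.0133],[0,0,0],1],
    [[0.0022,0,0.02],[0,0,0],1],
    [[0.003,0,0.0265],[0,0,0],1],
    [[0.003,0,0.0265],[0,0,0],1],
  ],
)

```text
t: 14.0
position: [0.5414, -0.0477, 0.2286]
tool_rot: [-3.14, 0.111, 1.84]
wrist_force: [0.5, 0.1, -0.1]
width: 0.0359
grasp_force: 30.0
```

```bash
python3 - <<'E'
from h import *
st()
E
```

```text
t 14.0 H [-0.0017  0.0738  0.2286] F [ 0.5 -0.1 -0.1] M [ 0.12 -0.1  -0.05] [-3.14   0.111  1.84 ] 0.03590531128127335
```

Request:
send_rows(
  increments=[
    [[0.0008,0,0.0066],[0,0,0],1],
    [[0.0015,0,0.0133],[0,0,0],1],
    [[0.0022,0,0.02],[0,0,0],1],
    [[0.0022,0,0.02],[0,0,0],1],
  ],
)

```text
t: 14.4
position: [0.5413, -0.0478, 0.2135]
tool_rot: [-3.14, 0.111, 1.84]
wrist_force: [0.0, 0.1, -0.1]
width: 0.0357
grasp_force: 30.0
```

```bash
python3 - <<'E'
from h import *
st()
E
```

```text
t 14.4 H [-0.0018  0.0737  0.2135] F [ 0.1  0.1 -0.1] M [ 0.12 -0.11  0.02] [-3.14   0.111  1.84 ] 0.03566722218187106
```

Request:
send_rows(
  increments=[
    [[0.0005,0,0.004],[0,0,0],1],
    [[0.0009,0,0.008],[0,0,0],1],
    [[0.0009,0,0.008],[0,0,0],1],
  ],
)

```text
t: 14.7
position: [0.5416, -0.0477, 0.208]
tool_rot: [-3.141, 0.112, 1.84]
wrist_force: [-0.2, -0.1, -0.5]
width: 0.0352
grasp_force: 30.0
```

Request:
send_rows(
  increments=[
    [[0.0003,0,0.0026],[0,0,0],1],
    [[0.0003,0,0.0026],[0,0,0],1],
  ],
)

```text
t: 14.9
position: [0.5418, -0.0477, 0.2063]
tool_rot: [-3.141, 0.112, 1.84]
wrist_force: [0.0, 0.1, 0.2]
width: 0.0358
grasp_force: 30.0
```

```bash
python3 - <<'E'
from h import *
st()
E
```

```text
t 14.9 H [-0.0013  0.0736  0.2063] F [0.  0.1 0.2] M [ 0.11 -0.06 -0.02] [-3.141  0.112  1.84 ] 0.03583243577684512
```

Request:
send_rows(
  increments=[
    [[0.0003,0,0.0026],[0,0,0],1],
    [[0.0003,0,0.0026],[0,0,0],1],
  ],
)

```text
t: 15.1
position: [0.5418, -0.0477, 0.2043]
tool_rot: [-3.141, 0.112, 1.84]
wrist_force: [0.3, 1.3, -0.7]
width: 0.0356
grasp_force: 30.0
```

Request:
send_rows(
  increments=[
    [[0.0003,0,0.0026],[0,0,0],1],
    [[0.0003,0,0.0026],[0,0,0],1],
  ],
)

```text
t: 15.3
position: [0.5417, -0.0477, 0.2022]
tool_rot: [-3.141, 0.112, 1.84]
wrist_force: [0.3, -0.8, -0.1]
width: 0.036
grasp_force: 30.0
```

```bash
python3 - <<'E'
from h import *
st()
E
```

```text
t 15.3 H [-0.0014  0.0737  0.2022] F [ 0.1 -0.8 -0.1] M [ 0.15 -0.05  0.05] [-3.141  0.112  1.84 ] 0.03604318748297146
```

Request:
send_rows(
  increments=[
    [[0.0003,0,0.0026],[0,0,0],1],
    [[0.0003,0,0.0026],[0,0,0],1],
  ],
)

```text
t: 15.5
position: [0.5417, -0.0477, 0.2003]
tool_rot: [-3.141, 0.112, 1.84]
wrist_force: [-0.6, -0.5, -0.3]
width: 0.0359
grasp_force: 30.0
```

Request:
send_rows(
  increments=[
    [[0.0003,0,0.0026],[0,0,0],1],
    [[0.0003,0,0.0026],[0,0,0],1],
  ],
)

```text
t: 15.7
position: [0.5417, -0.0477, 0.1983]
tool_rot: [-3.141, 0.112, 1.84]
wrist_force: [0.1, 1.3, -1.1]
width: 0.0358
grasp_force: 30.0
```

```bash
python3 - <<'E'
from h import *
st()
E
```

```text
t 15.7 H [-0.0014  0.0736  0.1983] F [ 0.4  1.2 -1.1] M [ 0.19 -0.08  0.01] [-3.141  0.112  1.84 ] 0.035799742001222316
```

Request:
send_rows(
  increments=[
    [[0.0003,0,0.0026],[0,0,0],1],
    [[0.0003,0,0.0026],[0,0,0],1],
  ],
)

```text
t: 15.9
position: [0.5417, -0.0477, 0.1963]
tool_rot: [-3.141, 0.112, 1.84]
wrist_force: [-0.1, 0.3, 0.2]
width: 0.036
grasp_force: 30.0
```

Request:
send_rows(
  increments=[
    [[0.0003,0,0.0026],[0,0,0],1],
    [[0.0003,0,0.0026],[0,0,0],1],
  ],
)

```text
t: 16.1
position: [0.5417, -0.0477, 0.1944]
tool_rot: [-3.141, 0.112, 1.84]
wrist_force: [0.3, 0.2, -0.5]
width: 0.0358
grasp_force: 30.0
```

```bash
python3 - <<'E'
from h import *
st(); F=shim(.14,.17); gaps(F['wrist'])
E
```

```text
t 16.1 H [-0.0014  0.0737  0.1944] F [ 0.3  0.1 -0.5] M [ 0.18 -0.15  0.04] [-3.141  0.112  1.84 ] 0.03582625788297013
scene 53 tilt 0.0041 face y at 0.14 0.0675 zmin 0.14
wrist 1068 tilt -0.011 face y at 0.14 0.0787 zmin 0.14
0.036 0.098; 0.038 0.098; 0.04 0.098; 0.042 0.096; 0.044 0.094; 0.046 0.095; 0.048 0.097; 0.05 0.098; 0.052 0.098; 0.054 0.098; 0.056 0.098; 0.058 0.098; 0.06 0.098; 0.062 0.098; 0.064 0.098; 0.066 0.097; 0.068 0.089; 0.07 0.083; 0.076 0.094; 0.078 0.095; 0.08 0.097; 0.082 0.098; 0.084 0.098; 0.086 0.098; 0.088 0.098; 
0.036 0.098; 0.038 0.098; 0.04 0.098; 0.042 0.097; 0.044 0.096; 0.046 0.094; 0.048 0.095; 0.05 0.097; 0.052 0.098; 0.054 0.098; 0.056 0.098; 0.058 0.098; 0.06 0.098; 0.062 0.098; 0.064 0.098; 0.066 0.098; 0.068 0.096; 0.07 0.086; 0.072 0.074; 0.078 0.094; 0.08 0.096; 0.082 0.098; 0.084 0.098; 0.086 0.098; 0.088 0.098;
```

Request:
send_rows(
  increments=[
    [[0.0003,0,0.0026],[0,0,0],1],
    [[0.0003,0,0.0026],[0,0,0],1],
  ],
)

```text
t: 16.4
position: [0.5418, -0.0477, 0.1925]
tool_rot: [-3.141, 0.112, 1.84]
wrist_force: [0.6, 0.1, -0.3]
width: 0.0358
grasp_force: 30.0
```

Request:
send_rows(
  increments=[
    [[0.0002,0,0.002],[0,0,0],1],
    [[0.0002,0,0.002],[0,0,0],1],
  ],
)

```text
t: 16.6
position: [0.5418, -0.0477, 0.191]
tool_rot: [-3.141, 0.112, 1.84]
wrist_force: [-0.7, 0.8, -0.5]
width: 0.0357
grasp_force: 30.0
```

```bash
python3 - <<'E'
from h import *
st()
E
```

```text
t 16.6 H [-0.0013  0.0736  0.191 ] F [-0.5  0.9 -0.5] M [ 0.18 -0.13  0.05] [-3.141  0.112  1.84 ] 0.035740932672693695
```

Request:
send_rows(
  increments=[
    [[0.0002,0,0.002],[0,0,0],1],
    [[0.0002,0,0.002],[0,0,0],1],
  ],
)

```text
t: 16.8
position: [0.5419, -0.0477, 0.1895]
tool_rot: [-3.142, 0.112, 1.84]
wrist_force: [0.4, 0.5, -0.5]
width: 0.0361
grasp_force: 30.0
```

Request:
send_rows(
  increments=[
    [[0.0002,0,0.002],[0,0,0],1],
    [[0.0002,0,0.002],[0,0,0],1],
  ],
)

```text
t: 17.0
position: [0.542, -0.0477, 0.1881]
tool_rot: [3.141, 0.112, 1.84]
wrist_force: [0.3, 0.4, -1.1]
width: 0.0357
grasp_force: 30.0
```

```bash
python3 - <<'E'
from h import *
st()
E
```

```text
t 17.0 H [-0.0012  0.0736  0.1881] F [ 0.4  0.3 -1.1] M [ 0.22 -0.26  0.06] [3.141 0.112 1.84 ] 0.0356788964820945
```

Request:
send_rows(
  increments=[
    [[0.0002,0,0.002],[0,0,0],1],
    [[0.0002,0,0.002],[0,0,0],1],
  ],
)

```text
t: 17.2
position: [0.542, -0.0477, 0.1868]
tool_rot: [3.141, 0.112, 1.84]
wrist_force: [0.3, 1.0, 0.7]
width: 0.036
grasp_force: 30.0
```

Request:
send_rows(
  increments=[
    [[0.0002,0,0.002],[0,0,0],1],
    [[0.0002,0,0.002],[0,0,0],1],
  ],
)

```text
t: 17.4
position: [0.5422, -0.0476, 0.1855]
tool_rot: [3.141, 0.112, 1.84]
wrist_force: [-0.8, 0.8, 3.0]
width: 0.0357
grasp_force: 30.0
```

```bash
python3 - <<'E'
from h import *
st()
c=cam('side','d5.png');b=cam('scene')
cv2.imwrite('pics/c5.png',np.hstack([cv2.resize(c['image'][140:260,220:380],(400,300)),cv2.resize(b['image'][180:300,260:420],(400,300))]))
E
```

```text
t 17.4 H [-0.0009  0.0736  0.1855] F [-0.6  1.   3. ] M [ 0.34 -0.09  0.18] [3.141 0.112 1.84 ] 0.035726292965915306
```

View pics/c5.png

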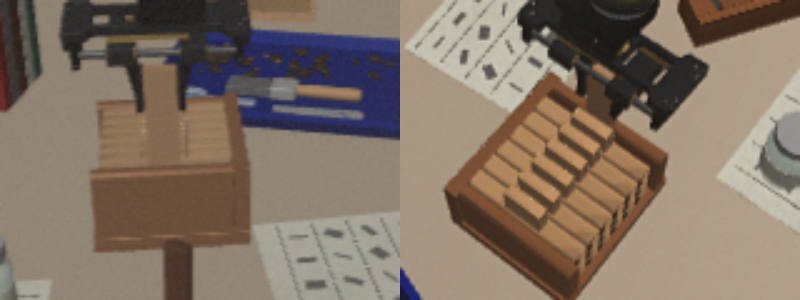

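The shim stands upright in the slit at mid-tray (crop (165,110)) and the trays are level. The first drag of about 3 N has appeared, so I'll press on in small steps.

Request:
send_rows(
  increments=[
    [[0.0001,0,0.0013],[0,0,0],1],
    [[0.0001,0,0.0013],[0,0,0],1],
  ],
)

```text
t: 17.7
position: [0.5422, -0.0476, 0.1848]
tool_rot: [3.141, 0.112, 1.84]
wrist_force: [-1.4, 0.8, 5.7]
width: 0.0356
grasp_force: 30.0
```

Request:
send_rows(
  increments=[
    [[0.0001,0,0.0013],[0,0,0],1],
    [[0.0001,0,0.0013],[0,0,0],1],
  ],
)

```text
t: 17.9
position: [0.5424, -0.0476, 0.1842]
tool_rot: [3.141, 0.113, 1.84]
wrist_force: [-1.0, 1.7, 6.8]
width: 0.036
grasp_force: 30.0
```

```bash
python3 - <<'E'
from h import *
st()
E
```

```text
t 17.9 H [-0.0007  0.0736  0.1842] F [-0.5  1.9  6.8] M [0.45 0.14 0.21] [3.141 0.113 1.84 ] 0.036021963608458954
```

Request:
send_rows(
  increments=[
    [[0.0001,0,0.0013],[0,0,0],1],
    [[0.0001,0,0.0013],[0,0,0],1],
  ],
)

```text
t: 18.1
position: [0.5425, -0.0475, 0.1836]
tool_rot: [3.14, 0.113, 1.84]
wrist_force: [-2.0, 0.6, 9.2]
width: 0.0358
grasp_force: 30.0
```

Request:
send_rows(
  increments=[
    [[0.0001,0,0.001],[0,0,0],1],
    [[0.0001,0,0.001],[0,0,0],1],
    [[0.0001,0,0.001],[0,0,0],1],
    [[0.0001,0,0.001],[0,0,0],1],
    [[0.0001,0,0.001],[0,0,0],1],
    [[0.0001,0,0.001],[0,0,0],1],
  ],
)

```text
t: 18.7
position: [0.5426, -0.0475, 0.1832]
tool_rot: [3.14, 0.113, 1.841]
wrist_force: [-2.4, 1.7, 11.6]
width: 0.0359
grasp_force: 30.0
```

```bash
python3 - <<'E'
from h import *
st(); F=shim(.14,.165); st(); tops(wcloud(np.load('last_wrist.npz'))); tops(cloud(np.load('last_scene.npz')),.124)
E
```

```text
t 18.7 H [-0.0005  0.0737  0.1832] F [-1.9  2.3 11.6] M [0.56 0.47 0.25] [3.14  0.113 1.841] 0.03585197532389222
scene 41 tilt 0.0208 face y at 0.14 0.0666 zmin 0.1414
wrist 1070 tilt -0.0081 face y at 0.14 0.0789 zmin 0.14
t 18.8 H [-0.0005  0.0737  0.1832] F [-2.4  2.4 10.5] M [0.55 0.46 0.33] [3.14  0.113 1.841] 0.035906341531531126
[290 210  57   9 407] [-0.0003  0.0787  0.1333] [array([-0.5, 78.7]), array([ 1.8, 36. ]), np.float64(89.3)]
[328 222  18  15 134] [0.0006 0.057  0.1323] [array([-0.6, 58.1]), array([50.4, 22.8]), np.float64(5.4)]
[323 229  17  14 110] [0.0012 0.0308 0.132 ] [array([ 0.2, 32.3]), array([50.1, 17.1]), np.float64(1.2)]
[318 235  17  15 111] [0.0021 0.0067 0.1322] [array([0.9, 7.5]), array([49. , 16.8]), np.float64(0.5)]
[313 241  17  15 116] [ 0.0022 -0.0168  0.1322] [array([  0.5, -16. ]), array([50.3, 16.4]), np.float64(2.0)]
[307 247  17  15 118] [ 0.0019 -0.0411  0.1324] [array([  1.2, -40.2]), array([50.5, 17.3]), np.float64(0.7)]
[301 254  18  15 119] [ 0.0026 -0.0647  0.1318] [array([  1.4, -63.2]), array([17.8, 50.4]), np.float64(89.8)]
```

```bash
python3 - <<'E'
from h import *
print(workorder.sign_off()); st()
E
```

```text
the job is handed in; nothing more can be done
None
the job is handed in; nothing more can be done
```

I handed the job in: the tray is home against the back wall and its neighbour, and the shim stands upright in the slit at mid-tray, still gripped with a steady push of about 11 N; the sign-off gave no verdict.

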